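Set up the vial block: seat the guide plate, lock it, load the vials

ROBOT

A 6-joint arm with a two-finger parallel gripper is mounted at the origin on a cart in front of the work surface, level with it; the furniture and walls round the work are solid. World frame = base frame: x ahead of the robot, y to its left, z up, the work surface at z = 0. Lengths are in m, angles in rad, forces in N, time in s.
With the tool pointing down it reaches from about 0.3 to 0.775 m from the base axis. Payload 14.6 kg.
Tool frame: the origin (TCP) lies midway between the tips of the shut fingers; the grasp point (between the pads) lies 19 mm behind it (ctrl.hold_point_z is the distance from the TCP to the grasp point, in m); z points along the fingers, x is the direction in which the jaws open and shut, and the axes are right-handed (so a half turn about z gives the same grasp; the last joint's range is limited). The gripper opens to 94 mm and grips with 3 to 60 N. Pads are 16 mm wide; open, the fingers measure 119 mm over their backs; the gripper's body (75 mm by 177 mm) begins 78 mm behind the grasp point.
Start: joints at [1.141, 0.3, 1.521, -0, 1.321, -0.067], TCP at [0.195, 0.514, 0.205] pointing down, gripper open.
Joint ranges: [-3.03, 3.03], [-0.79, 2.21], [0.23, 2.52], [-1.04, 4.18], [0, 3.07], [-2.55, 2.55]. Speed limits (rad/s): [2.22, 2.22, 2.57, 3.14, 3.14, 3.14].

INTERFACE

Orientations are given as [roll, pitch, yaw] about the fixed x, y, z axes, in that order (R = Rz(yaw) Ry(pitch) Rx(roll)).
In Python, from station import ctrl, viewer, ticket, nets gives the robot as it stands.
- The arm moves only by the tool carry_out, never from a script. Its argument "commands" is one flat list of numbers, 7 for each row, row after row: the closure, from -1 (fully open) to 1 (shut), so that 0 is half open, then the shift along the world's x, y, z in cm, then the turn, a rotation vector about the world's x, y, z in rad. In form: [gripper, tx, ty, tz, ax, ay, az, gripper, tx, ty, tz, ax, ay, az, ...]. A call has 1 to 12 rows; each row is the pose to reach, as a shift and turn from the pose measured when the call began; what a row does not reach only later rows make up. A row lasts 1/12 s, in which the tool goes at most 41.7 mm and 7.16 degrees, less where a joint would pass 70% of its speed; a pose out of reach is approached as far as the arm can. A call with a gripper value outside its range is refused whole. The fingers move at their own pace and stop on an object; "force" is the grip in N (left out, the last holds). Time passes only in rows, so rows that repeat a pose let the fingers close. It gives the time, the measured TCP pose, the force and the opening at its end, in the units of the state.
- ctrl.get_obs(): the state, without advancing time (a new reading comes with each control period).
- viewer.camera(name): name is "scene" or "top"; returns (picture, depth): 420x560x3 uint8, blue, green, red; 420x560 float32, m along the optical axis (not along the pixel's ray), 0 where there is no reading.
- viewer.camera_info(name): a dict with "fx", "fy", "cx", "cy" (pixels), "R" (3x3) and "t" (3): a world point X has camera coordinates R X + t. Camera axes: x right, y down, z forward; pixel columns grow to the right and rows downward; lengths in m; the calibration is good to about 2 mm. A picture is of the moment at which its call begins. camera_info takes no time and is no camera call.
- ticket.hand_in(): hands the job in, once; it reports no verdict.
Trained networks look in the newest picture that a camera, given by its name, has taken for a name from the list of things; names that differ only in an ending like _2 or _b are one class to them, and where a whole thing is asked for, a point or a joint stands for the part that bears it (a point fixed in the world has none). Each returns a list of dicts, best first, with "confidence" (0 to 1); they miss things now and then, are a little off and sometimes report something else, mostly with a low value. They report only what shows in the picture. A call takes as long as a camera call.
- nets.silhouettes(camera, thing): "region" (420x560 bool, what is visible of it) and "extent" ([left, top, right, bottom] in pixels, round what is visible of it).
The state is a dict: "time_s": time; "qpos": joint angles; "joint_vel": joint speeds; "tau": joint torques, N m; "ee_pos": TCP position; "eef_rot": TCP orientation; "force": force on the tool from outside, world axes, zero at the start; "moment": the same for the moment, N m; "grip_width": finger opening in m.
Only numpy, scipy, OpenCV 4.12 (cv2) and the standard library are available. Lean on these libraries where they do the work, as an engineer would, in place of code of your own. Each camera call takes 0.05 s, during which the arm holds its last target. There are 200 camera calls.

TASK

Get the aluminium vial block ready: lower the blue guide plate over the block's two pins until it lies flush, then put the red keyhole bar down over both pin heads and slide it along until its slots lock fully home under them. Only then move every sample vial from the grey mat into a hole of its own in the plate, base down, until it stands on the bottom of its bore. Keep the vials upright, leave the tape roll and the screwdriver where they are, and let go of everything at the end.

Things in the scene. Friction and masses are not known exactly. Their poses are not given: they have to be found in the camera images.
- vial_block: Pale aluminium block fixed to the bench, upright, turned by some yaw, 155 (x) x 210 (y) x 30 mm high. Origin at the centre of its underside. Five bores in a row along y at x = -50 mm, y = -84, -42, 0, 42, 84 mm, each 27 mm wide and 20 mm deep (bottom 10 mm above the origin). Two steel pins stand on its top at x = +45 mm, y = -70 and +70 mm
- pin_right (a point): Axis of the pin at x = +45, y = -70 mm of the block, level with the block's top face (30 mm). Pin, in heights above the block's origin: 11 mm thick from 30 to 38 mm, a neck 6 mm thick from 38 to 46.5 mm, then a head 11 mm thick whose top tapers from 50.5 mm to 5 mm thick at 55.5 mm
- pin_left (a point): Axis of the pin at x = +45, y = +70 mm of the block, level with the block's top face (30 mm). Pin, in heights above the block's origin: 11 mm thick from 30 to 38 mm, a neck 6 mm thick from 38 to 46.5 mm, then a head 11 mm thick whose top tapers from 50.5 mm to 5 mm thick at 55.5 mm
- bore_0 (a point): Centre of the mouth of the block's bore at y = -84 mm, level with the block's top face (30 mm)
- bore_1 (a point): Centre of the mouth of the block's bore at y = -42 mm, level with the block's top face (30 mm)
- bore_2 (a point): Centre of the mouth of the block's bore at y = 0 mm, level with the block's top face (30 mm)
- bore_3 (a point): Centre of the mouth of the block's bore at y = 42 mm, level with the block's top face (30 mm)
- bore_4 (a point): Centre of the mouth of the block's bore at y = 84 mm, level with the block's top face (30 mm)
- guide_plate: Loose blue plate, 155 (x) x 210 (y) x 8 mm, 0.3 kg, lying flat. Origin at the centre of its underside; axes as the block's when fitted (only one way round). Five 28 mm through holes match the bores; two 13 mm ones for the pins at x = +45, y = -70, +70 mm. Black upright grip at the centre, 12 mm thick along y, 24 mm along x, 8 to 44 mm above the origin
- plate_hole_right (a point): Centre of the plate's pin hole at x = +45, y = -70 mm, on its underside
- plate_hole_left (a point): Centre of the plate's pin hole at x = +45, y = +70 mm, on its underside
- lock_bar: Loose red bar, 30 (x) x 200 (y) x 5 mm, 0.12 kg, origin at the centre of its underside. Two keyholes: openings 15 mm wide centred at y = -63 and +77 mm, each continued towards -y by an 8.5 mm slot. Put down over the heads, then slid 14 mm along its own +y it is locked; it fits either way round. Black upright grip at its centre, 12 mm thick along y, 28 mm along x, 5 to 37 mm above the origin
- slot_seat_right (a point): Point on the bar's underside, at y = -77 mm, where a pin's axis stands when locked; the slot ends 0.5 mm past the neck
- slot_seat_left (a point): Point on the bar's underside, at y = +63 mm, where a pin's axis stands when locked; the slot ends 0.5 mm past the neck
- vial_mat: Grey mat fixed on the bench, 160 (x) x 150 (y) x 3 mm; origin at the centre of its underside, so its top is 3 mm above it. The vials start on it
- sample_vial_0: Capped sample vial, 24 mm thick, 68 mm tall, about 30 g, standing upright; origin at the centre of its base, z up along it. Three to five vials are there, the others are absent
- sample_vial_1: Capped sample vial, 24 mm thick, 68 mm tall, about 30 g, standing upright; origin at the centre of its base, z up along it. Three to five vials are there, the others are absent
- sample_vial_2: Capped sample vial, 24 mm thick, 68 mm tall, about 30 g, standing upright; origin at the centre of its base, z up along it. Three to five vials are there, the others are absent
- sample_vial_3: Capped sample vial, 24 mm thick, 68 mm tall, about 30 g, standing upright; origin at the centre of its base, z up along it. Three to five vials are there, the others are absent
- sample_vial_4: Capped sample vial, 24 mm thick, 68 mm tall, about 30 g, standing upright; origin at the centre of its base, z up along it. Three to five vials are there, the others are absent
- tape: Roll of black tape lying flat, 55 mm wide, 19 mm tall, origin at the centre of its underside: a bystander
- red_screwdriver: Red-handled screwdriver lying along its y, 202 mm long, 26 mm thick, origin below its middle: a bystander

How it is judged:
By the outcome, as a careful person would: the job done as asked, in the order asked, and still so for the second after the job is handed in, with the robot touching nothing.
Of sample_vial_0, sample_vial_1, sample_vial_2, sample_vial_3, sample_vial_4 only 3 to 5 are there at a start; the rules pass over those that are not, and their reading is None.
At some moment in a run one of guide_plate, lock_bar may be knocked a few centimetres aside while the robot is not near it.
It also fails if it takes over 210 s, if anything falls off the work surface, if the arm or the gripper's body presses on something with over 40 N, if the wrist force passes 120 N, or if a joint passes its speed limit or range.

## Working session

There is one attempt and no reset: what is moved stays moved. The work goes in short steps, Python scripts to look and compute and a tool call to move; the robot and the scene stay as the last step left them, time stands still between calls to the robot, and variables do not carry over. Pictures are saved under pics/ and viewed, about 12 in all and at most 16, crops included, and the job is handed in when it is done.

Besides the shell and the picture viewer there is one more tool, called as name(argument=value, ...) on one line, values as JSON. carry_out: Moves the arm, as the interface text tells. Its arguments: {"type":"object","properties":{"commands":{"type":"array","items":{"type":"number"}},"force":{"type":"number"}},"required":["commands"]}

```bash
mkdir -p pics; ls; cat > h.py <<'E'
import numpy as np, cv2
from station import ctrl, viewer, ticket, nets
def shot(cam,fn=None):
    p,d=viewer.camera(cam)
    if fn: cv2.imwrite('pics/'+fn,p)
    return p,d
def cloud(cam,d):
    i=viewer.camera_info(cam); v,u=np.mgrid[:d.shape[0],:d.shape[1]]
    c=np.stack([(u-i['cx'])/i['fx']*d,(v-i['cy'])/i['fy']*d,d],-1)
    P=(c-np.array(i['t']))@np.array(i['R']); P[d==0]=np.nan
    return P
def proj(cam,X):
    i=viewer.camera_info(cam); c=np.array(i['R'])@np.array(X)+i['t']
    return c[0]/c[2]*i['fx']+i['cx'],c[1]/c[2]*i['fy']+i['cy']
E
python3 - <<'E'
from h import *
o=ctrl.get_obs(); print({k:np.round(v,3).tolist() for k,v in o.items()}, ctrl.hold_point_z)
for cam in('top','scene'):
    p,d=shot(cam,cam+'0.png'); P=cloud(cam,d)
    i=viewer.camera_info(cam); print(cam,(-np.array(i['R']).T@i['t']).round(3),i['fx'])
    for n in('vial_block','guide_plate','lock_bar','vial_mat','sample_vial_0','tape','red_screwdriver'):
        for r in nets.silhouettes(cam,n):
            q=P[r['region']]; q=q[~np.isnan(q[:,0])]
            if r['confidence']<.3 or len(q)<5: print(n,'low',r['confidence'],r['extent']);continue
            z=np.percentile(q[:,2],[5,50,95]); rect=cv2.minAreaRect(q[:,:2].astype(np.float32))
            print(n,round(r['confidence'],2),np.round(r['extent']),'med',np.median(q,0).round(3),'z',z.round(3),'rect',np.round(rect[0],3),np.round(rect[1],3),round(rect[2],1))
E
```

```text
pics
{'time_s': 0.0, 'qpos': [1.141, 0.3, 1.522, -0.0, 1.321, -0.067], 'joint_vel': [0.002, -0.001, -0.0, 0.001, -0.001, -0.001], 'tau': [0.001, -53.18, -35.274, 0.071, 0.024, -0.0], 'ee_pos': [0.195, 0.514, 0.205], 'eef_rot': [-3.142, 0.001, 1.208], 'force': [-0.967, 0.84, 1.078], 'moment': [0.072, -0.024, -0.021], 'grip_width': 0.094} 0.0188
top [0.339 0.009 1.705] 530.3150343177573
vial_block 0.82 [240. 178. 311. 230.] med [0.628 0.018 0.029] z [0.01  0.029 0.037] rect [0.636 0.018] [0.167 0.219] 3.2
guide_plate 0.78 [144. 219. 211. 278.] med [0.497 0.331 0.008] z [0.001 0.008 0.016] rect [0.489 0.328] [0.154 0.212] 7.2
guide_plate 0.64 [393. 257. 401. 264.] med [ 0.456 -0.365  0.058] z [0.019 0.058 0.077] rect [ 0.456 -0.367] [0.017 0.02 ] 86.2
guide_plate 0.38 [239. 178. 308. 227.] med [0.627 0.019 0.03 ] z [0.01  0.03  0.037] rect [0.63  0.019] [0.156 0.212] 3.2
lock_bar 0.75 [259. 252. 320. 268.] med [ 0.454 -0.027  0.005] z [-0.003  0.005  0.032] rect [ 0.453 -0.031] [0.031 0.2  ] 1.7
vial_mat 0.89 [353. 221. 405. 272.] med [ 0.498 -0.306  0.003] z [-0.004  0.003  0.01 ] rect
[... 1494 characters left out ...]
.001  0.001  0.003] rect [ 0.499 -0.315] [0.166 0.154] 7.8
sample_vial_0 0.81 [304. 302. 316. 335.] med [ 0.452 -0.381  0.04 ] z [0.006 0.04  0.069] rect [ 0.461 -0.349] [0.08  0.024] 79.8
sample_vial_0 0.74 [313. 275. 326. 309.] med [ 0.497 -0.327  0.044] z [0.012 0.044 0.069] rect [ 0.501 -0.319] [0.135 0.023] 61.0
sample_vial_0 0.52 [342. 284. 358. 320.] med [ 0.551 -0.36   0.037] z [0.002 0.037 0.069] rect [ 0.573 -0.327] [0.091 0.028] 58.2
tape 0.7 [282. 170. 298. 179.] med [0.684 0.213 0.011] z [-0.002  0.011  0.018] rect [0.683 0.219] [0.056 0.051] 30.9
red_screwdriver 0.62 [374. 246. 419. 284.] med [ 0.713 -0.26   0.014] z [-0.001  0.014  0.022] rect [ 0.724 -0.269] [0.046 0.17 ] 2.9
```

```bash
python3 - <<'E'
import cv2,numpy as np
t=cv2.imread('pics/top0.png')[165:290,135:410]; cv2.imwrite('pics/a.png',cv2.resize(t,None,fx=2.9,fy=2.9,interpolation=3))
t=cv2.imread('pics/scene0.png')[140:350,175:430]; cv2.imwrite('pics/b.png',cv2.resize(t,None,fx=2.8,fy=2.8,interpolation=3))
E
```

```text
(no output)
```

View pics/a.png

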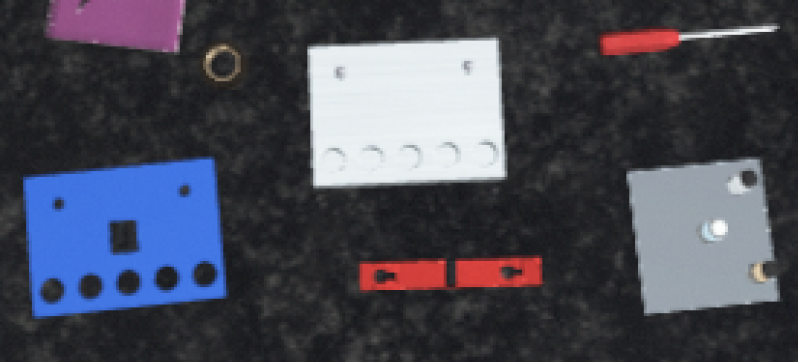

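View pics/b.png

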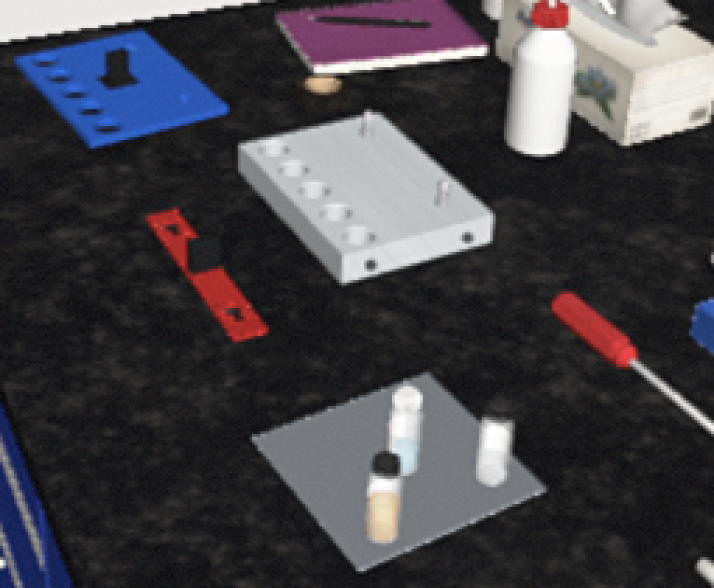

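```bash
cat >> h.py <<'E'
from scipy.optimize import minimize
S=6
def circ(x,y,r): a=np.linspace(0,2*np.pi,24,endpoint=False); return np.c_[x+r*np.cos(a),y+r*np.sin(a)]
def rect(x0,x1,y0,y1): return np.array([[x0,y0],[x1,y0],[x1,y1],[x0,y1]],float)
def key(y): # opening + slot toward -y
    return [circ(0,y,7.5),rect(-4.25,4.25,y-14-3.5,y)]
BORES=[circ(-50,y,14) for y in(-84,-42,0,42,84)]
M={'guide_plate':dict(o=rect(-77.5,77.5,-105,105),h=8,holes=BORES+[circ(45,-70,6.5),circ(45,70,6.5)],box=(rect(-12,12,-6,6),8,44),ch=(1,0,-1)),
 'lock_bar':dict(o=rect(-15,15,-100,100),h=5,holes=key(-63)+key(77),box=(rect(-14,14,-6,6),5,37),ch=(-.5,-.5,1)),
 'vial_block':dict(o=rect(-77.5,77.5,-105,105),h=30,holes=[],box=None,ch=(.3,.3,.3)),
 'vial_mat':dict(o=rect(-80,80,-75,75),h=3,holes=[],box=None,ch=(.3,.3,.3))}
def render(cam,m,p,z0,win):
    i=viewer.camera_info(cam); R=np.array(i['R']); t=np.array(i['t']); c,s=np.cos(p[2]),np.sin(p[2])
    def px(q,z):
        X=np.c_[p[0]+(c*q[:,0]-s*q[:,1])/1e3,p[1]+(s*q[:,0]+c*q[:,1])/1e3,np.full(len(q),z0+z/1e3)]@R.T+t
        u=np.c_[X[:,0]/X[:,2]*i['fx']+i['cx'],X[:,1]/X[:,2]*i['fy']+i['cy']]
        return ((u-[win[0],win[1]]+.5)*S-.5)
    H,W=(win[3]-win[1])*S,(win[2]-win[0])*S
    def fill(P,dst=None):
        g=np.zeros((H,W),np.uint8) if dst is None else dst
        cv2.fillConvexPoly(g,np.round(P*16).astype(np.int32),1,cv2.LINE_8,4); return g
    hull=lambda q,a,b: cv2.convexHull(np.r_[px(q,a),px(q,b)].astype(np.float32))[:,0]
    g=fill(hull(m['o'],0,m['h']))
    if m['holes']:
        top=np.zeros_like(g); bot=np.zeros_like(g)
        for h in m['holes']: fill(px(h,m['h']),top); fill(px(h,0),bot)
        g[(top&bot)>0]=0
    if m['box']: q,a,b=m['box']; g[fill(hull(q,a,b))>0]=0
    return cv2.resize(g.astype(np.float32),None,fx=1/S,fy=1/S,interpolation=cv2.INTER_AREA)
def fit(cam,img,name,p0,z0=0.,pad=8,excl=None):
    m=M[name]; p0=np.array(p0,float); r=np.hypot(*np.abs(m['o']).max(0))/1e3
    c=np.array([proj(cam,[p0[0]+a*(np.abs(m['o'][:,0]).max()/1e3+.01),p0[1]+b*(np.abs(m['o'][:,1]).max()/1e3+.01),z0+h]) for a in(-1,1) for b in(-1,1) for h in(0,.04)])
    win=np.r_[np.floor(c.min(0))-pad,np.ceil(c.max(0))+pad].astype(int); win=np.clip(win,0,[560,420,560,420])
    I=img[win[1]:win[3],win[0]:win[2]].astype(float); T=np.clip(I@np.array(m['ch']),0,None)
    w=np.ones(T.shape,bool)
    if excl is not None: w=~excl[win[1]:win[3],win[0]:win[2]]
    f=lambda d: -np.corrcoef(render(cam,m,p0+[d[0]/1e3,d[1]/1e3,d[2]/100],z0,win)[w],T[w])[0,1]
    best=None
    for k in range(3):
        d0=np.zeros(3) if best is None else best.x
        st=[5,2,.7][k]
        rs=minimize(f,d0,method='Nelder-Mead',options=dict(initial_simplex=np.r_[[d0],d0+np.eye(3)*st],xatol=.02,fatol=1e-6))
        best=rs if best is None or rs.fun<best.fun else best
    return p0+[best.x[0]/1e3,best.x[1]/1e3,best.x[2]/100],-best.fun
E
python3 - <<'E'
from h import *
import time
for cam in('top','scene'):
    im=cv2.imread('pics/%s0.png'%cam)
    for n,p in(('guide_plate',(.49,.328,.12)),('lock_bar',(.453,-.031,.03)),('lock_bar',(.453,-.031,.03+np.pi)),('vial_block',(.632,.018,.055)),('vial_mat',(.499,-.315,.12))):
        t=time.time(); r,c=fit(cam,im,n,p); print(cam,n,r.round(4),round(c,4),round(time.time()-t,1))
E
```

```text
top guide_plate [0.4908 0.3267 0.1187] 0.9842 2.5
top lock_bar [ 0.4541 -0.0339  0.0413] 0.9894 1.7
top lock_bar [ 0.4541 -0.0334  3.1828] 0.9644 1.7
top vial_block [0.6322 0.0171 0.0582] 0.9911 0.8
top vial_mat [ 0.4999 -0.3146  0.1151] 0.9764 1.1
scene guide_plate [0.4893 0.322  0.1185] 0.9855 1.9
scene lock_bar [ 0.4534 -0.0359  0.0423] 0.9854 1.7
scene lock_bar [ 0.4536 -0.0352  3.182 ] 0.9738 1.6
scene vial_block [0.6302 0.014  0.0594] 0.9148 0.9
scene vial_mat [ 0.4996 -0.3158  0.1192] 0.8804 1.2
```

carry_out(commands=[-1,29.6,-18.8,-11,0,0,0.481,-1,29.6,-18.8,-11,0,0,0.481,-1,29.6,-18.8,-11,0,0,0.481,-1,29.6,-18.8,-11,0,0,0.481,-1,29.6,-18.8,-11,0,0,0.481,-1,29.6,-18.8,-11,0,0,0.481,-1,29.6,-18.8,-11,0,0,0.481,-1,29.6,-18.8,-11,0,0,0.481,-1,29.6,-18.8,-11,0,0,0.481,-1,29.6,-18.8,-11,0,0,0.481,-1,29.6,-18.8,-11,0,0,0.481,-1,29.6,-18.8,-11,0,0,0.481], force=30)

```text
time_s: 1.8
ee_pos: [0.4908, 0.3264, 0.0955]
eef_rot: [-3.141, -0.0, 1.689]
force: [-0.3, 0.1, 0.2]
grip_width: 0.0945
```

carry_out(commands=[-1,0,0,-4,0,0,0,-1,0,0,-8.1,0,0,0,-1,0,0,-8.1,0,0,0,-1,0,0,-8.1,0,0,0,1,0,0,-8.1,0,0,0,1,0,0,-8.1,0,0,0,1,0,0,-8.1,0,0,0,1,0,0,-8.1,0,0,0,1,0,0,-8.1,0,0,0,1,0,0,-8.1,0,0,0,1,0,0,-8.1,0,0,0,1,0,0,-8.1,0,0,0], force=40)

```text
time_s: 2.8
ee_pos: [0.4909, 0.3264, 0.0145]
eef_rot: [-3.141, -0.0, 1.688]
force: [-0.1, 0.2, 0.2]
grip_width: 0.0443
```

carry_out(commands=[1,0,0,0,0,0,0,1,0,0,0,0,0,0,1,0,0,0,0,0,0,1,0,0,0,0,0,0,1,0,0,0,0,0,0,1,0,0,0,0,0,0,1,0,0,0,0,0,0,1,0,0,2,0,0,0,1,0,0,5,0,0,0,1,0,0,8,0,0,0,1,0,0,9,0,0,0,1,0,0,9,0,0,0])

```text
time_s: 3.8
ee_pos: [0.4918, 0.3269, 0.1068]
eef_rot: [3.138, -0.002, 1.688]
force: [-0.8, -0.1, -3.1]
grip_width: 0.0115
```

carry_out(commands=[1,2,-4,0.5,0,0,-0.06,1,4,-7,0.5,0,0,-0.06,1,5,-10,0.5,0,0,-0.06,1,6,-13,0.5,0,0,-0.06,1,8,-17,0.5,0,0,-0.06,1,9,-20,0.5,0,0,-0.06,1,11,-24,0.5,0,0,-0.06,1,12,-27,0.5,0,0,-0.06,1,13.5,-29.5,0.5,0,0,-0.06,1,14.1,-30.9,0.5,0,0,-0.06,1,14.1,-30.9,0.5,0,0,-0.06,1,14.1,-30.9,0.5,0,0,-0.06])

```text
time_s: 4.8
ee_pos: [0.6321, 0.0179, 0.1099]
eef_rot: [3.141, -0.002, 1.627]
force: [-1.1, -0.0, -2.8]
grip_width: 0.0118
```

```bash
python3 - <<'E'
from h import *
o=ctrl.get_obs(); print({k:np.round(v,4).tolist() for k,v in o.items() if k in('ee_pos','eef_rot','force','moment','grip_width','time_s')})
p,d=shot('top','top1.png'); P=cloud('top',d)
q=P[170:260,230:330].reshape(-1,3); q=q[(q[:,2]>.06)&(q[:,2]<.13)]; print(len(q),np.percentile(q[:,2],[5,25,50,75,95]).round(4))
s,_=shot('scene','scene1.png')
t=cv2.resize(p[150:270,200:360],None,fx=3,fy=3,interpolation=3); u=cv2.resize(s[100:270,200:400],None,fx=2,fy=2,interpolation=3)
h=max(t.shape[0],u.shape[0]); f=lambda a:cv2.copyMakeBorder(a,0,h-a.shape[0],0,0,0)
a=np.hstack([f(t),f(u)]);a=cv2.resize(a,None,fx=.9,fy=.9); cv2.imwrite('pics/c.png',a); print(a.shape)
E
```

```text
{'time_s': 4.8, 'ee_pos': [0.6321, 0.0179, 0.1099], 'eef_rot': [3.1406, -0.0021, 1.6274], 'force': [-1.0525, -0.015, -2.8003], 'moment': [0.0509, 0.0149, -0.024], 'grip_width': 0.0118}
592 [0.0969 0.1008 0.1036 0.1061 0.1096]
(324, 792, 3)
```

View pics/c.png

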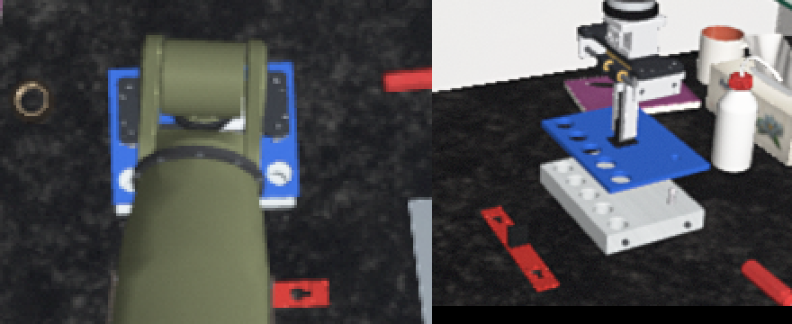

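```bash
cat >> h.py <<'E'
def above(cam,d,z,k=5):
    P=cloud(cam,d); m=(P[...,2]>z).astype(np.uint8); m[np.isnan(P[...,2])]=1
    return cv2.dilate(m,np.ones((k,k),np.uint8))>0
E
python3 - <<'E'
from h import *
o=ctrl.get_obs(); e=o['ee_pos']; z0=e[2]-.0145
for cam in('top','scene'):
    p,d=shot(cam); ex=above(cam,d,z0+.022)
    r,c=fit(cam,p,'guide_plate',(e[0],e[1],.058),z0,excl=ex,pad=3); print(cam,'plate',r.round(4),round(c,4),ex.mean().round(2))
    # nearby-block from initial picture, channel variants
    im=cv2.imread('pics/%s0.png'%cam)
    M['vial_block']['ch']=(.3,.3,.3); g=np.minimum(im,110)
    print(cam,'block',*[x.round(4) if hasattr(x,'round') else x for x in fit(cam,g,'vial_block',(.632,.016,.058),pad=3)])
print(np.round(e,4),o['eef_rot'])
E
```

```text
top plate [0.6325 0.0173 0.059 ] 0.9818 0.29
top block [0.6322 0.0171 0.0576] 0.9599
scene plate [0.6312 0.0146 0.0654] 0.9814 0.36
scene block [0.63   0.0141 0.0639] 0.9525
[0.6321 0.0191 0.1108] [ 3.13962928e+00 -2.04087152e-03  1.62939095e+00]
```

carry_out(commands=[1,-0.05,-0.03,-2,0,0,-0.0015,1,-0.05,-0.03,-3,0,0,-0.0015,1,-0.05,-0.03,-3.5,0,0,-0.0015,1,-0.05,-0.03,-3.7,0,0,-0.0015,1,-0.05,-0.03,-3.9,0,0,-0.0015,1,-0.05,-0.03,-4.1,0,0,-0.0015,1,-0.05,-0.03,-4.3,0,0,-0.0015,1,-0.05,-0.03,-4.5,0,0,-0.0015,1,-0.05,-0.03,-4.7,0,0,-0.0015,1,-0.05,-0.03,-4.9,0,0,-0.0015,1,-0.05,-0.03,-5.0,0,0,-0.0015,1,-0.05,-0.03,-5.0,0,0,-0.0015])

```text
time_s: 6.0
ee_pos: [0.6317, 0.0189, 0.0612]
eef_rot: [3.139, -0.002, 1.628]
force: [-0.8, 0.8, -2.2]
grip_width: 0.0116
```

carry_out(commands=[1,0,0,-0.3,0,0,0,1,0,0,-0.6,0,0,0,1,0,0,-0.8,0,0,0,1,0,0,-1.0,0,0,0,1,0,0,-1.2,0,0,0,1,0,0,-1.3,0,0,0,1,0,0,-1.4,0,0,0,1,0,0,-1.5,0,0,0,1,0,0,-1.6,0,0,0,1,0,0,-1.65,0,0,0,1,0,0,-1.7,0,0,0,1,0,0,-1.7,0,0,0])

```text
time_s: 7.0
ee_pos: [0.6318, 0.0189, 0.0445]
eef_rot: [3.139, -0.002, 1.628]
force: [-0.8, 0.9, 1.1]
grip_width: 0.012
```

carry_out(commands=[0,0,0,0,0,0,0,0,0,0,0,0,0,0,0,0,0,0,0,0,0,0,0,0,0,0,0,0,0,0,0,0,0,0,0,0,0,0,2,0,0,0,0,0,0,5,0,0,0,0,0,0,8,0,0,0,0,-4,0,10,0,0,0,0,-8,0,10,0,0,0,0,-12,0,10,0,0,0,0,-16,0,10,0,0,0])

```text
time_s: 8.0
ee_pos: [0.4698, 0.0189, 0.1445]
eef_rot: [3.138, -0.002, 1.629]
force: [0.4, 0.4, 1.3]
grip_width: 0.0471
```

carry_out(commands=[-1,-4,0,4,0,0,0,-1,-8,0,8,0,0,0,-1,-12,0,10,0,0,0,-1,-12,0,10,0,0,0,-1,-12,0,10,0,0,0,-1,-12,0,10,0,0,0])

```text
time_s: 8.5
ee_pos: [0.3498, 0.0189, 0.2457]
eef_rot: [3.134, -0.001, 1.628]
force: [0.3, -0.3, 0.3]
grip_width: 0.0836
```

```bash
python3 - <<'E'
from h import *
o=ctrl.get_obs(); print(o['ee_pos'],o['time_s'])
p,d=shot('top','top2.png'); P=cloud('top',d)
s,ds=shot('scene','scene2.png')
for cam,im,dd in(('top',p,d),('scene',s,ds)):
    ex=above(cam,dd,.09)
    print(cam,'plate@.03',*[np.round(x,4) for x in fit(cam,im,'guide_plate',(.6317,.016,.058),.03,excl=ex,pad=3)],
     'bar',*[np.round(x,4) for x in fit(cam,im,'lock_bar',(.4541,-.0339,.0413),0,excl=ex)])
    Q=cloud(cam,dd); r=nets.silhouettes(cam,'guide_plate')
    for k in r[:2]:
        q=Q[k['region']]; print(k['confidence'],np.nanmedian(q,0).round(4), np.nanpercentile(q[:,2],[5,25,75,95]).round(4))
t=cv2.resize(p[150:290,200:360],None,fx=2.5,fy=2.5,interpolation=3); u=cv2.resize(s[130:290,220:400],None,fx=2.2,fy=2.2,interpolation=3)
h=max(t.shape[0],u.shape[0]); f=lambda a:cv2.copyMakeBorder(a,0,h-a.shape[0],0,0,0)
cv2.imwrite('pics/d.png',np.hstack([f(t),f(u)]))
E
```

```text
[0.34982703 0.01892832 0.24569004] 8.5
top plate@.03 [0.632  0.0173 0.0577] 0.9761 bar [ 0.4541 -0.0339  0.0419] 0.9891
0.8 [0.6341 0.0187 0.0377] [0.0214 0.0345 0.0404 0.0452]
0.55 [ 0.4991 -0.3126  0.0516] [0.0035 0.0216 0.068  0.0741]
scene plate@.03 [0.6306 0.0146 0.0611] 0.9635 bar [ 0.4534 -0.0359  0.0419] 0.9852
0.56 [0.6239 0.0009 0.0356] [0.0306 0.0344 0.0368 0.0409]
```

View pics/d.png

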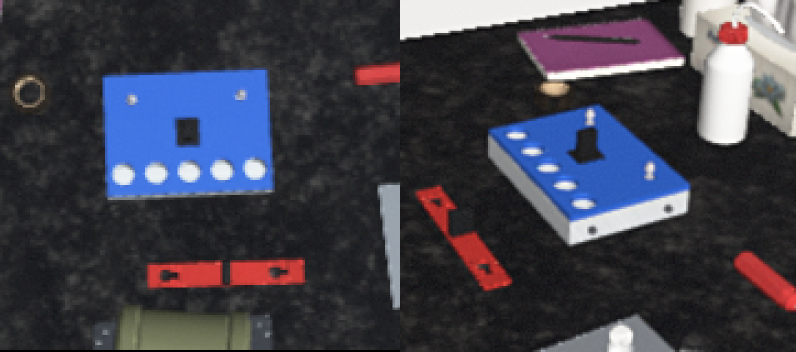

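carry_out(commands=[0,10.4,-5.3,-14,0,0,-0.016,0,10.4,-5.3,-14,0,0,-0.016,0,10.4,-5.3,-14,0,0,-0.016,0,10.4,-5.3,-16,0,0,-0.016,0,10.4,-5.3,-16,0,0,-0.016,0,10.4,-5.3,-16,0,0,-0.016,0,10.4,-5.3,-16,0,0,-0.016,0,10.4,-5.3,-16,0,0,-0.016,0,10.4,-5.3,-16,0,0,-0.016,0,10.4,-5.3,-16,0,0,-0.016])

```text
time_s: 9.53
ee_pos: [0.4546, -0.0338, 0.0852]
eef_rot: [3.137, -0.001, 1.613]
force: [-0.8, -0.2, 0.3]
grip_width: 0.0469
```

carry_out(commands=[0,0,0,-4,0,0,0,0,0,0,-7.5,0,0,0,0,0,0,-7.5,0,0,0,0,0,0,-7.5,0,0,0,1,0,0,-7.5,0,0,0,1,0,0,-7.5,0,0,0,1,0,0,-7.5,0,0,0,1,0,0,-7.5,0,0,0,1,0,0,-7.5,0,0,0,1,0,0,-7.5,0,0,0,1,0,0,-7.5,0,0,0,1,0,0,-7.5,0,0,0])

```text
time_s: 10.53
ee_pos: [0.4548, -0.0338, 0.0107]
eef_rot: [3.137, -0.001, 1.613]
force: [-2.4, 0.4, 7.6]
grip_width: 0.0117
```

carry_out(commands=[1,0,0,0,0,0,0,1,0,0,2,0,0,0,1,0,0,6,0,0,0,1,2,0.5,9.5,0,0,0.0165,1,5,1,9.5,0,0,0.0165,1,9,2,9.5,0,0,0.0165,1,13,3,9.5,0,0,0.0165,1,17,4,9.5,0,0,0.0165,1,20,4.7,9.5,0,0,0.0165,1,22.3,4.7,9,0,0,0.0165,1,22.3,4.7,9,0,0,0.0165,1,22.3,4.7,9,0,0,0.0165])

```text
time_s: 11.53
ee_pos: [0.6776, 0.0133, 0.099]
eef_rot: [3.139, -0.002, 1.63]
force: [-0.4, 0.6, -1.8]
grip_width: 0.0118
```

carry_out(commands=[1,0,0,0,0,0,0,1,0,0,0,0,0,0])

```text
time_s: 11.7
ee_pos: [0.6768, 0.0131, 0.099]
eef_rot: [3.14, -0.002, 1.629]
force: [1.0, -0.1, 0.1]
grip_width: 0.0117
```

```bash
python3 - <<'E'
from h import *
o=ctrl.get_obs(); e=np.array(o['ee_pos']); z0=e[2]-.0105; print(e,o['eef_rot'],o['force'],o['time_s'])
pics=[]
for cam in('top','scene'):
    p,d=shot(cam,cam+'3.png'); ex=above(cam,d,z0+.02,3)
    print(cam,'bar',*[np.round(x,4) for x in fit(cam,p,'lock_bar',(e[0],e[1]-.001,.058),z0,excl=ex,pad=2)])
    P=cloud(cam,d); hsv=cv2.cvtColor(p,cv2.COLOR_BGR2HSV); red=((hsv[...,0]<8)|(hsv[...,0]>172))&(hsv[...,1]>150)&(hsv[...,2]>80)
    q=P[red&(np.hypot(P[...,0]-e[0],P[...,1]-e[1])<.13)]; q=q[~np.isnan(q[:,0])]; q=q[abs(q[:,2]-z0)<.03]
    A=np.c_[q[:,:2]-e[:2],np.ones(len(q))]; print(len(q),'plane',np.linalg.lstsq(A,q[:,2],rcond=None)[0].round(4), 'z0+5mm',z0+.005)
    x0,y0=map(int,proj(cam,e)); pics.append(cv2.resize(p[max(0,y0-70):y0+70,x0-90:x0+90],(396,308),interpolation=3))
cv2.imwrite('pics/e.png',np.hstack(pics))
E
```

```text
[0.67683489 0.01312193 0.09901649] [ 3.13997503e+00 -1.58158896e-03  1.62942366e+00] [ 0.99067398 -0.10354684  0.07055407] 11.7
top bar [0.6771 0.0108 0.0447] 0.9726
37 plane [-0.1036 -0.0058  0.091 ] z0+5mm 0.09351648604973341
scene bar [0.6749 0.0088 0.0596] 0.9387
393 plane [-0.05   -0.0027  0.0909] z0+5mm 0.09351648604973341
```

View pics/e.png

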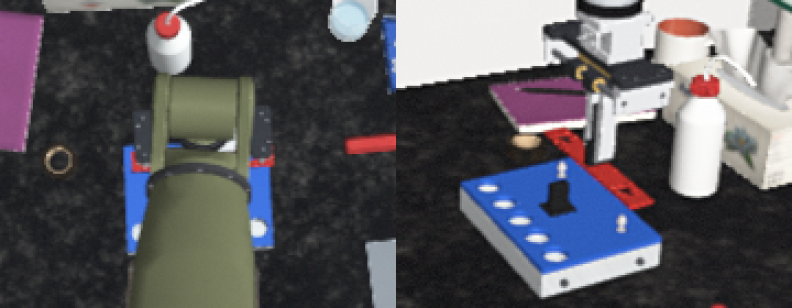

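carry_out(commands=[1,0.04,0.15,-1,0,0,0,1,0.04,0.15,-2,0,0,0,1,0.04,0.15,-2.8,0,0,0,1,0.04,0.15,-3.1,0,0,0,1,0.04,0.15,-3.3,0,0,0,1,0.04,0.15,-3.5,0,0,0,1,0.04,0.15,-3.7,0,0,0,1,0.04,0.15,-3.9,0,0,0,1,0.04,0.15,-4.1,0,0,0,1,0.04,0.15,-4.2,0,0,0,1,0.04,0.15,-4.2,0,0,0])

```text
time_s: 12.72
ee_pos: [0.6775, 0.0146, 0.0573]
eef_rot: [3.139, -0.002, 1.629]
force: [-0.5, -0.2, -2.5]
grip_width: 0.0118
```

carry_out(commands=[1,0,0,-0.2,0,0,0,1,0,0,-0.4,0,0,0,1,0,0,-0.5,0,0,0,1,0,0,-0.6,0,0,0,1,0,0,-0.7,0,0,0,1,0,0,-0.8,0,0,0,1,0,0,-0.85,0,0,0,1,0,0,-0.85,0,0,0])

```text
time_s: 13.38
ee_pos: [0.6775, 0.0146, 0.0489]
eef_rot: [3.139, -0.001, 1.629]
force: [0.2, -0.2, -1.6]
grip_width: 0.0117
```

carry_out(commands=[1,-0.01,0.15,0,0,0,0,1,-0.02,0.3,0,0,0,0,1,-0.03,0.45,0,0,0,0,1,-0.03,0.6,0,0,0,0,1,-0.04,0.75,0,0,0,0,1,-0.05,0.9,0,0,0,0,1,-0.06,1.05,0,0,0,0,1,-0.07,1.15,0,0,0,0,1,-0.07,1.25,0,0,0,0,1,-0.08,1.35,0,0,0,0,1,-0.08,1.4,0,0,0,0,1,-0.08,1.4,0,0,0,0])

```text
time_s: 14.38
ee_pos: [0.6767, 0.0287, 0.0489]
eef_rot: [3.139, -0.001, 1.629]
force: [0.0, 0.0, -1.1]
grip_width: 0.0115
```

carry_out(commands=[1,0,0.05,0,0,0,0,1,-0.01,0.1,0,0,0,0,1,-0.01,0.1,0,0,0,0,1,-0.01,0.1,0,0,0,0])

```text
time_s: 14.72
ee_pos: [0.6767, 0.029, 0.0489]
eef_rot: [3.139, -0.001, 1.629]
force: [1.2, -4.9, -1.8]
grip_width: 0.0118
```

carry_out(commands=[1,0,-0.02,-0.05,0,0,0,1,0,-0.02,-0.06,0,0,0,0.3,0,-0.02,-0.06,0,0,0,0.3,0,-0.02,-0.06,0,0,0,0.3,0,-0.02,-0.06,0,0,0,0.3,0,-0.02,-0.06,0,0,0,0.3,0,-0.02,-0.06,0,0,0,0.3,0,-0.02,2,0,0,0,0.3,0,-0.02,5,0,0,0,0.3,0,-0.02,8,0,0,0,0,0,-0.02,12,0,0,0,0,0,-0.02,12,0,0,0])

```text
time_s: 15.72
ee_pos: [0.6791, 0.0289, 0.1775]
eef_rot: [3.128, 0.0, 1.629]
force: [0.5, -0.2, 2.1]
grip_width: 0.043
```

carry_out(commands=[0,-4,-2,1,0,0,0,0,-7,-5,1,0,0,0,0,-10,-8,2,0,0,0,0,-13,-11,3,0,0,0,0,-16,-13,3,0,0,0,0,-20,-15,3,0,0,0,0,-24,-17,3,0,0,0,0,-28,-18,3,0,0,0,0,-28,-18,3,0,0,0,0,-28,-18,3,0,0,0])

```text
time_s: 16.55
ee_pos: [0.3978, -0.1518, 0.2081]
eef_rot: [3.126, 0.001, 1.627]
force: [0.6, 1.2, 0.1]
grip_width: 0.0468
```

```bash
python3 - <<'E'
from h import *
o=ctrl.get_obs(); e=np.array(o['ee_pos']); print(e,o['eef_rot'],o['time_s'])
pics=[]
for cam in('top','scene'):
    p,d=shot(cam,cam+'4.png'); P=cloud(cam,d); ex=above(cam,d,.095,3)
    print(cam,'bar',*[np.round(x,4) for x in fit(cam,p,'lock_bar',(.6768,.027,.058),.038,excl=ex,pad=0)],'plate',*[np.round(x,4) for x in fit(cam,p,'guide_plate',(.632,.0173,.058),.03,excl=ex,pad=3)])
    for r in nets.silhouettes(cam,'sample_vial_0'):
        q=P[r['region']]; q=q[~np.isnan(q[:,0])]; t=q[q[:,2]>.062]
        print('vial',round(r['confidence'],2),np.round(r['extent']),np.median(q,0).round(4),'top',len(t),t.mean(0).round(4) if len(t) else '')
    x0,y0=map(int,proj(cam,(.65,.02,.04))); pics.append(cv2.resize(p[y0-45:y0+45,x0-55:x0+55],(396,324),interpolation=3))
cv2.imwrite('pics/f.png',np.hstack(pics))
E
```

```text
[ 0.39781941 -0.15175978  0.20811308] [3.12643051e+00 8.26942185e-04 1.62699985e+00] 16.55
top bar [0.6752 0.0274 0.0556] 0.9395 plate [0.6319 0.0167 0.0537] 0.7669
vial 0.74 [243. 185. 304. 220.] [0.585  0.0151 0.0113] top 1 [ 0.6768 -0.0499  0.0664]
vial 0.65 [386. 227. 393. 231.] [ 0.5527 -0.3461  0.0585] top 23 [ 0.5552 -0.3502  0.0705]
vial 0.51 [391. 258. 403. 262.] [ 0.4562 -0.3668  0.0467] top 30 [ 0.4574 -0.371   0.0705]
vial 0.45 [374. 239. 383. 248.] [ 0.4993 -0.3118  0.0574] top 27 [ 0.5015 -0.3159  0.0704]
scene bar [0.6746 0.025  0.0469] 0.8939 plate [0.6307 0.0142 0.0586] 0.8265
vial 0.94 [306. 304. 318. 333.] [ 0.4526 -0.3811  0.0425] top 61 [ 0.4556 -0.3767  0.0674]
vial 0.68 [314. 277. 324. 307.] [ 0.4972 -0.3275  0.0443] top 49 [ 0.4985 -0.3229  0.0673]
vial 0.54 [345. 286. 359. 318.] [ 0.5505 -0.3602  0.0379] top 62 [ 0.5533 -0.3558  0.0675]
vial 0.3 [298. 179. 340. 216.] [0.6705 0.0189 0.0412] top 57 [0.671  0.0241 0.0688]
```

View pics/f.png

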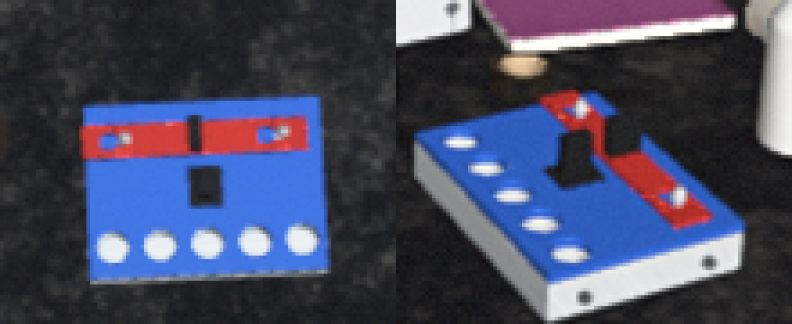

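carry_out(commands=[0,5.9,-21.9,-10,0,0.015,0,0,5.9,-21.9,-10,0,0.015,0,0,5.9,-21.9,-10,0,0.015,0,0,5.9,-21.9,-10,0,0.015,0,0,5.9,-21.9,-10,0,0.015,0,0,5.9,-21.9,-10,0,0.015,0,0,5.9,-21.9,-10,0,0.015,0,0,5.9,-21.9,-10,0,0.015,0,0,5.9,-21.9,-10,0,0.015,0,0,5.9,-21.9,-10,0,0.015,0])

```text
time_s: 17.58
ee_pos: [0.4599, -0.3687, 0.1082]
eef_rot: [-3.141, -0.0, 1.632]
force: [0.5, -0.5, -0.1]
grip_width: 0.0468
```

carry_out(commands=[0,-0.3,-0.2,0,0,0,0,0,-0.3,-0.2,-2,0,0,0,0,-0.3,-0.2,-6,0,0,0,0,-0.3,-0.2,-9.4,0,0,0,0,-0.3,-0.2,-9.4,0,0,0,0,-0.3,-0.2,-9.4,0,0,0,0.6,-0.3,-0.2,-9.4,0,0,0,0.6,-0.3,-0.2,-9.4,0,0,0,0.6,-0.3,-0.2,-9.4,0,0,0,0.6,-0.3,-0.2,-9.4,0,0,0,0.6,-0.3,-0.2,-9.4,0,0,0,0.6,-0.3,-0.2,-9.4,0,0,0], force=6)

```text
time_s: 18.58
ee_pos: [0.4575, -0.3712, 0.0157]
eef_rot: [3.14, 0.001, 1.632]
force: [-0.8, 0.5, 8.3]
grip_width: 0.0231
```

carry_out(commands=[0,0,0,0,0,0,0,0,0,0,0,0,0,0,0,0,0,0,0,0,0,0,0,0,0,0,0,-0.12,0,0,0,0,0,0,-0.24,0,0,0,0,0,0,-0.36,0,0,0,0,0,0,-0.48,0,0,0,0,0,0,-0.6,0,0,0,0,0,0,-0.72,0,0,0,0,0,0,-0.84,0,0,0,0,0,0,-0.96,0,0,0,0,0,0,-1.08])

```text
time_s: 19.58
ee_pos: [0.4574, -0.3712, 0.0156]
eef_rot: [3.141, 0.001, 0.546]
force: [0.9, 0.0, -0.0]
grip_width: 0.047
```

carry_out(commands=[0,0,0,0,0,0,-0.12,0,0,0,0,0,0,-0.24,0,0,0,0,0,0,-0.36,0,0,0,0,0,0,-0.48,0,0,0,0,0,0,-0.5,0,0,0,0,0,0,-0.5,0.6,0,0,0,0,0,-0.5,0.6,0,0,0,0,0,-0.5,0.6,0,0,0,0,0,-0.5,0.6,0,0,0,0,0,-0.5,0.6,0,0,0,0,0,-0.5,0.6,0,0,0,0,0,-0.5])

```text
time_s: 20.58
ee_pos: [0.4574, -0.3712, 0.0156]
eef_rot: [3.141, 0.001, 0.046]
force: [0.3, 0.4, -0.5]
grip_width: 0.023
```

carry_out(commands=[0,0,0,0,0,0,0,0,0,0,0,0,0,0,0,0,0,0,0,0,0,0,0,0,4,0,0,0,0,0,0,8,0,0,0,0,0,3,11,0,0,0,0,-3,7,12,0,0,0,0,-6,11,12,0,0,0,0,-9,14,12,0,0,0,0,-11,17,12,0,0,0,0,-11,20,12,0,0,0,0,-11,20,12,0,0,0])

```text
time_s: 21.58
ee_pos: [0.3454, -0.167, 0.1356]
eef_rot: [3.141, 0.001, 0.048]
force: [-0.2, 0.4, 0.3]
grip_width: 0.0473
```

```bash
cat >> h.py <<'E'
def vialfit(cam,d,p0,base=.003):
    P=cloud(cam,d); i=viewer.camera_info(cam)
    m={'o':circ(0,0,12),'h':68,'holes':[],'box':None}
    c=np.array(proj(cam,[p0[0],p0[1],.035])); win=np.r_[np.floor(c)-18,np.ceil(c)+18].astype(int)
    near=(np.hypot(P[...,0]-p0[0],P[...,1]-p0[1])<.035)&(P[...,2]>base+.004)&(P[...,2]<.09)
    T=near[win[1]:win[3],win[0]:win[2]].astype(float)
    f=lambda q:((render(cam,m,[p0[0]+q[0]/1e3,p0[1]+q[1]/1e3,0],base,win)-T)**2).sum()
    r=minimize(f,[0,0],method='Nelder-Mead',options=dict(initial_simplex=[[0,0],[4,0],[0,4]],xatol=.05,fatol=.01))
    r=minimize(f,r.x,method='Nelder-Mead',options=dict(initial_simplex=r.x+np.array([[0,0],[1.5,0],[0,1.5]]),xatol=.05,fatol=.01))
    return np.array(p0)+r.x/1e3,r.fun,T.sum()
E
python3 - <<'E'
from h import *
o=ctrl.get_obs(); print(o['ee_pos'],o['eef_rot'],o['time_s'])
for cam in('top','scene'):
    p,d=shot(cam,cam+'5.png')
    for n,q in(('A',(.555,-.351)),('B',(.4574,-.3712)),('C',(.5005,-.317))):
        r=vialfit(cam,d,q); print(cam,n,r[0].round(4),np.round(r[1:],1))
i=viewer.camera_info('top'); t=cv2.imread('pics/top5.png')[210:290,330:430]; cv2.imwrite('pics/g.png',cv2.resize(t,None,fx=5,fy=5,interpolation=3))
E
```

```text
[ 0.34543615 -0.16696771  0.1355802 ] [3.14146656e+00 1.43886690e-03 4.77147515e-02] 21.5833
top A [ 0.5564 -0.352 ] [ 48.8 117. ]
top B [ 0.4566 -0.3707] [ 46.4 114. ]
top C [ 0.5007 -0.314 ] [ 61.3 129. ]
scene A [ 0.5571 -0.3507] [ 65.2 329. ]
scene B [ 0.4592 -0.3687] [ 65.2 353. ]
scene C [ 0.502  -0.3174] [ 88.5 295. ]
```

View pics/g.png

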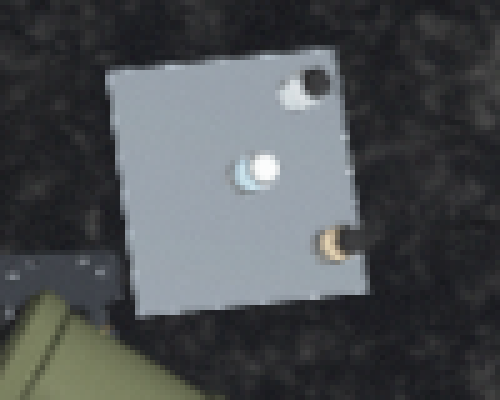

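carry_out(commands=[0,11.2,-20.4,-1,0,0,0.01,0,11.2,-20.4,-1,0,0,0.01,0,11.2,-20.4,-1,0,0,0.01,0,11.2,-20.4,-1,0,0,0.01,0,11.2,-20.4,-1,0,0,0.01,0,11.2,-20.4,-1,0,0,0.01,0,11.2,-20.4,-1,0,0,0.01,0,11.2,-20.4,-1,0,0,0.01,0,11.2,-20.4,-1,0,0,0.01,0,11.2,-20.4,-1,0,0,0.01])

```text
time_s: 22.52
ee_pos: [0.4593, -0.3743, 0.1262]
eef_rot: [3.14, 0.0, 0.058]
force: [-0.1, -0.4, 0.0]
grip_width: 0.0469
```

carry_out(commands=[0,-0.19,0.31,-3,0,0,0,0,-0.19,0.31,-6,0,0,0,0,-0.19,0.31,-8.7,0,0,0,0,-0.19,0.31,-8.7,0,0,0,0,-0.19,0.31,-8.7,0,0,0,0,-0.19,0.31,-8.7,0,0,0,1,-0.19,0.31,-8.7,0,0,0,1,-0.19,0.31,-8.7,0,0,0,1,-0.19,0.31,-8.7,0,0,0,1,-0.19,0.31,-8.7,0,0,0,1,-0.19,0.31,-8.7,0,0,0,1,-0.19,0.31,-8.7,0,0,0], force=12)

```text
time_s: 23.52
ee_pos: [0.4577, -0.3715, 0.0398]
eef_rot: [3.139, -0.001, 0.058]
force: [-1.0, -0.2, 5.0]
grip_width: 0.023
```

carry_out(commands=[1,0,0,3,0,0,0,1,0,0,7,0,0,0,1,1.5,4,9,0,0,0,1,3,7.5,9,0,0,0,1,4.5,11,9,0,0,0,1,6,14.5,9,0,0,0,1,7.5,18,9,0,0,0,1,9,21.5,9,0,0,0,1,10.5,25,9,0,0,0,1,12,28,9,0,0,0,1,12.95,30.3,9,0,0,0,1,12.95,30.3,9,0,0,0])

```text
time_s: 24.52
ee_pos: [0.5882, -0.0645, 0.1295]
eef_rot: [3.14, -0.0, 0.062]
force: [0.6, -0.4, -1.1]
grip_width: 0.0229
```

carry_out(commands=[1,0,0,0,0,0,0,1,0,0,0,0,0,0])

```text
time_s: 24.68
ee_pos: [0.588, -0.0645, 0.1293]
eef_rot: [3.14, 0.0, 0.062]
force: [-0.0, -0.4, 0.1]
grip_width: 0.0229
```

carry_out(commands=[1,-0.08,-0.37,-2,0,0,-0.003,1,-0.08,-0.37,-4,0,0,-0.003,1,-0.08,-0.37,-4.8,0,0,-0.003,1,-0.08,-0.37,-4.8,0,0,-0.003,1,-0.08,-0.37,-4.8,0,0,-0.003])

```text
time_s: 25.1
ee_pos: [0.5871, -0.0689, 0.0817]
eef_rot: [3.14, 0.0, 0.059]
force: [-0.6, -0.4, -0.1]
grip_width: 0.0229
```

```bash
python3 - <<'E'
from h import *
o=ctrl.get_obs(); print(o['ee_pos'],o['eef_rot'],o['force'],o['time_s'])
p,d=shot('scene','scene6.png'); x0,y0=map(int,proj('scene',(.587,-.068,.06)))
cv2.imwrite('pics/i.png',cv2.resize(p[y0-45:y0+35,x0-45:x0+65],None,fx=6,fy=6,interpolation=3))
E
```

```text
[ 0.58714659 -0.06890346  0.08172546] [3.13986311e+00 1.15135868e-04 5.85662638e-02] [-0.60616033 -0.36962486 -0.06353008] 25.1
```

View pics/i.png

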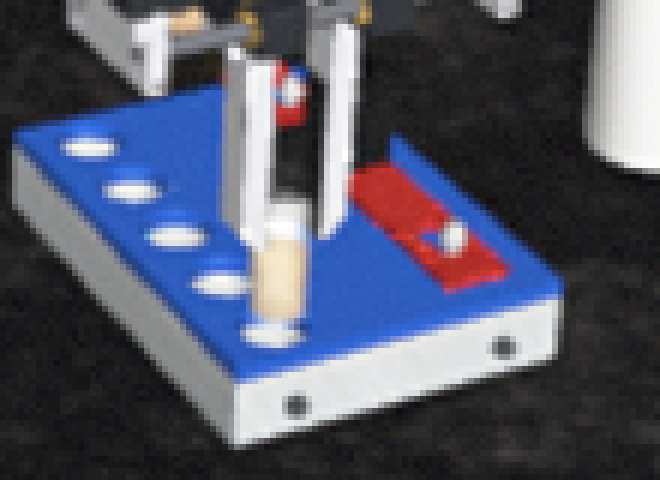

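```bash
python3 - <<'E'
from h import *
p=cv2.imread('pics/scene6.png').astype(float)
f=lambda X:np.round(proj('scene',X),2)
e=(.5871,-.0686)
print(f((*e,.038)),f((*e,.045)),f((*e,.07)),'dx1mm',f((e[0]+.001,e[1],.038))-f((*e,.038)),'dy1mm',f((e[0],e[1]+.001,.038))-f((*e,.038)))
x0,y0=map(int,proj('scene',(.587,-.068,.06))); print('crop origin',x0-45,y0-45)
# hole centres of plate seen in free picture vs bore model, via scene4
q=cv2.imread('pics/scene4.png').astype(float)
for y in(-84,-42,0,42,84):
    b=(.6322-.0499-y*5.8e-5,.0189-.0029+y*.9983e-3,.038); u,v=proj('scene',b); ui,vi=int(u),int(v)
    w=q[vi-8:vi+9,ui-10:ui+11]; m=np.clip(w[...,2]-60,0,120)  # red channel: white vs blue
    vv,uu=np.mgrid[vi-8:vi+9,ui-10:ui+11]; ok=(m>0)&(w[...,2]>60)
    print(y,'model',np.round((u,v),2),'white centroid',(m*uu).sum()/m.sum().round(2),(m*vv).sum()/m.sum())
    t=cv2.imread('pics/top4.png').astype(float); u,v=proj('top',b); ui,vi=int(round(u)),int(round(v)); w=t[vi-7:vi+8,ui-7:ui+8]; m=np.clip(w[...,2]-60,0,150); vv,uu=np.mgrid[vi-7:vi+8,ui-7:ui+8]
    print('  top model',np.round((u,v),2),'centroid',((m*uu).sum()/m.sum()).round(2),((m*vv).sum()/m.sum()).round(2))
E
```

```text
[303.15 219.96] [303.28 217.56] [303.76 208.87] dx1mm [ 0.36 -0.08] dy1mm [-0.18 -0.21]
crop origin 258 167
-84 model [303.04 219.8 ] white centroid 300.8126421644918 219.61606608404165
  top model [301.13 216.54] centroid 301.2 217.2
-42 model [294.9 211.5] white centroid 290.9289063490052 210.8820174882778
  top model [287.94 217.14] centroid 288.2 217.69
0 model [287.16 203.61] white centroid 283.62767685718507 202.9336877861468
  top model [274.74 217.74] centroid 275.09 218.32
42 model [279.78 196.1 ] white centroid 275.93466863825785 196.27584352735582
  top model [261.52 218.35] centroid 261.94 218.81
84 model [272.75 188.92] white centroid 270.8875947995666 191.807150595883
  top model [248.29 218.95] centroid 248.82 219.45
```

carry_out(commands=[1,-0.08,0.05,0,0,0,0,1,-0.08,0.05,-0.3,0,0,0,1,-0.08,0.05,-0.6,0,0,0,1,-0.08,0.05,-0.8,0,0,0,1,-0.08,0.05,-0.9,0,0,0,1,-0.08,0.05,-1.0,0,0,0,1,-0.08,0.05,-1.1,0,0,0,1,-0.08,0.05,-1.2,0,0,0,1,-0.08,0.05,-1.2,0,0,0])

```text
time_s: 25.9
ee_pos: [0.5866, -0.0682, 0.0701]
eef_rot: [3.14, -0.001, 0.059]
force: [-0.2, -0.2, -1.5]
grip_width: 0.0227
```

carry_out(commands=[1,0,0,-0.2,0,0,0,1,0,0,-0.4,0,0,0,1,0,0,-0.6,0,0,0,1,0,0,-0.8,0,0,0,1,0,0,-0.8,0,0,0])

```text
time_s: 26.32
ee_pos: [0.5864, -0.0682, 0.0616]
eef_rot: [3.14, -0.0, 0.059]
force: [1.1, -0.0, -0.2]
grip_width: 0.0229
```

carry_out(commands=[1,0,0,-0.3,0,0,0,1,0,0,-0.6,0,0,0,1,0,0,-0.9,0,0,0,1,0,0,-1.1,0,0,0,1,0,0,-1.25,0,0,0,1,0,0,-1.35,0,0,0,1,0,0,-1.45,0,0,0,1,0,0,-1.5,0,0,0,1,0,0,-1.5,0,0,0])

```text
time_s: 27.07
ee_pos: [0.5865, -0.0683, 0.0469]
eef_rot: [3.14, -0.0, 0.059]
force: [-1.1, 0.1, 3.3]
grip_width: 0.023
```

carry_out(commands=[0.2,0,0,0,0,0,0,0.2,0,0,0,0,0,0,0.2,0,0,0,0,0,0,0.2,0,0,0,0,0,0,0.2,0,0,2,0,0,0,0.2,0,0,5,0,0,0,0.2,0,0,9,0,0,0,0,0,0,9,0,0,0])

```text
time_s: 27.73
ee_pos: [0.5892, -0.0687, 0.1442]
eef_rot: [3.137, -0.01, 0.059]
force: [1.1, -0.5, 0.9]
grip_width: 0.0415
```

carry_out(commands=[0,-1,-3,0,0,0,0.12,0,-2,-6,0,0,0,0.24,0,-3,-9,-0.5,0,0,0.36,0,-4,-12,-1,0,0,0.48,0,-5,-15,-1,0,0,0.6,0,-6,-18,-1,0,0,0.72,0,-7,-21,-1,0,0,0.84,0,-8,-23,-1,0,0,0.96,0,-8.5,-24.5,-1,0,0,1.08,0,-8.5,-24.9,-1,0,0,1.2,0,-8.5,-24.9,-1,0,0,1.32,0,-8.5,-24.9,-1,0,0,1.44])

```text
time_s: 28.73
ee_pos: [0.504, -0.3182, 0.134]
eef_rot: [3.137, -0.01, 1.504]
force: [-0.1, 0.2, -0.7]
grip_width: 0.0471
```

carry_out(commands=[0,-0.3,0.12,-1,-0.01,0.005,0.12,0,-0.3,0.12,-3,-0.01,0.005,0.12,0,-0.3,0.12,-6,-0.01,0.005,0.12,0,-0.3,0.12,-9,-0.01,0.005,0.12,0,-0.3,0.12,-12,-0.01,0.005,0.12,0,-0.3,0.12,-12,-0.01,0.005,0.12,0,-0.3,0.12,-12,-0.01,0.005,0.12,0.6,-0.3,0.12,-12,-0.01,0.005,0.12,0.6,-0.3,0.12,-12,-0.01,0.005,0.12,0.6,-0.3,0.12,-12,-0.01,0.005,0.12,0.6,-0.3,0.12,-12,-0.01,0.005,0.12,0.6,-0.3,0.12,-12,-0.01,0.005,0.12], force=6)

```text
time_s: 29.73
ee_pos: [0.5015, -0.3173, 0.0152]
eef_rot: [3.141, 0.001, 1.624]
force: [-0.5, 0.7, 7.2]
grip_width: 0.0231
```

carry_out(commands=[0.6,0,0,0,0,0,0,0,0,0,0,0,0,0,0,0,0,0,0,0,0,0,0,0,0,0,0,0,0,0,0,0,0,0,-0.12,0,0,0,0,0,0,-0.24,0,0,0,0,0,0,-0.36,0,0,0,0,0,0,-0.48,0,0,0,0,0,0,-0.6,0,0,0,0,0,0,-0.72,0,0,0,0,0,0,-0.84,0,0,0,0,0,0,-0.96])

```text
time_s: 30.73
ee_pos: [0.5014, -0.3173, 0.0151]
eef_rot: [3.141, 0.001, 0.658]
force: [-0.0, 0.5, -0.3]
grip_width: 0.047
```

carry_out(commands=[0,0,0,0,0,0,-0.12,0,0,0,0,0,0,-0.24,0,0,0,0,0,0,-0.36,0,0,0,0,0,0,-0.48,0,0,0,0,0,0,-0.6,0,0,0,0,0,0,-0.6,0.6,0,0,0,0,0,-0.6,0.6,0,0,0,0,0,-0.6,0.6,0,0,0,0,0,-0.6,0.6,0,0,0,0,0,-0.6,0.6,0,0,0,0,0,-0.6,0.6,0,0,0,0,0,-0.6])

```text
time_s: 31.73
ee_pos: [0.5015, -0.3173, 0.0151]
eef_rot: [3.141, 0.001, 0.059]
force: [0.4, -0.9, 0.1]
grip_width: 0.0233
```

carry_out(commands=[0.3,0,0,0,0,0,0,0.3,0,0,0,0,0,0,0.3,0,0,0,0,0,0,0.3,0,0,1.2,0,0,0,0.3,0,0,2.47,0,0,0,0.3,0,0,2.47,0,0,0,0.3,0,0,2.47,0,0,0,1,0,0,2.47,0,0,0,1,0,0,2.47,0,0,0,1,0,0,2.47,0,0,0,1,0,0,2.47,0,0,0,1,0,0,2.47,0,0,0], force=12)

```text
time_s: 32.73
ee_pos: [0.5013, -0.3172, 0.0395]
eef_rot: [3.141, 0.002, 0.059]
force: [-0.8, -0.1, -0.1]
grip_width: 0.023
```

carry_out(commands=[1,0,0,3,0,0,0,1,0,0,7,0,0,0,1,0,0,10,0,0,0,1,0.8,4,10,0,0,0,1,1.6,8,10,0,0,0,1,2.4,12,10,0,0,0,1,3.2,16,10,0,0,0,1,4,20,10,0,0,0,1,4.8,24,10,0,0,0,1,5.6,28,10,0,0,0,1,6.4,32,10,0,0,0,1,7.2,34,10,0,0,0])

```text
time_s: 33.73
ee_pos: [0.5732, 0.0268, 0.1395]
eef_rot: [-3.141, 0.002, 0.061]
force: [-0.2, -0.3, -0.2]
grip_width: 0.0227
```

carry_out(commands=[1,0.3,1.6,0,0,0,-0.002,1,0.6,2.8,-1,0,0,-0.002,1,0.6,3.11,-2.5,0,0,-0.002,1,0.6,3.11,-5,0,0,-0.002,1,0.6,3.11,-5.9,0,0,-0.002,1,0.6,3.11,-5.9,0,0,-0.002,1,0.6,3.11,-5.9,0,0,-0.002,1,0.6,3.11,-5.9,0,0,-0.002])

```text
time_s: 34.4
ee_pos: [0.5798, 0.0575, 0.0815]
eef_rot: [-3.141, 0.0, 0.059]
force: [-0.4, 0.4, 0.5]
grip_width: 0.0231
```

Adjust (-0.06, +0.04) and lower slowly past the plate.

carry_out(commands=[1,-0.06,0.04,0,0,0,0,1,-0.06,0.04,-0.3,0,0,0,1,-0.06,0.04,-0.6,0,0,0,1,-0.06,0.04,-0.8,0,0,0,1,-0.06,0.04,-1.0,0,0,0,1,-0.06,0.04,-1.2,0,0,0,1,-0.06,0.04,-1.4,0,0,0,1,-0.06,0.04,-1.6,0,0,0,1,-0.06,0.04,-1.8,0,0,0,1,-0.06,0.04,-2.0,0,0,0,1,-0.06,0.04,-2.0,0,0,0])

```text
time_s: 35.32
ee_pos: [0.579, 0.0579, 0.0611]
eef_rot: [-3.141, 0.001, 0.059]
force: [-0.2, -0.6, -0.5]
grip_width: 0.0231
```

carry_out(commands=[1,0,0,-0.3,0,0,0,1,0,0,-0.6,0,0,0,1,0,0,-0.9,0,0,0,1,0,0,-1.1,0,0,0,1,0,0,-1.25,0,0,0,1,0,0,-1.35,0,0,0,1,0,0,-1.45,0,0,0,1,0,0,-1.5,0,0,0,1,0,0,-1.5,0,0,0])

```text
time_s: 36.07
ee_pos: [0.5791, 0.0579, 0.0465]
eef_rot: [-3.141, 0.0, 0.059]
force: [-1.0, -0.4, 3.4]
grip_width: 0.023
```

carry_out(commands=[0.2,0,0,0,0,0,0,0.2,0,0,0,0,0,0,0.2,0,0,0,0,0,0,0.2,0,0,0,0,0,0,0.2,0,0,2,0,0,0,0.2,0,0,5,0,0,0,0.2,0,0,9,0,0,0,0,0,0,9,0,0,0,0,0,0,9,0,0,0])

```text
time_s: 36.82
ee_pos: [0.5801, 0.0579, 0.1386]
eef_rot: [-3.141, -0.004, 0.059]
force: [-0.6, -0.1, -0.6]
grip_width: 0.046
```

carry_out(commands=[0,-0.2,-3.5,0,0,0,0.12,0,-0.4,-7,0,0,0,0.24,0,-0.6,-10.5,0,0,0,0.36,0,-0.8,-14,0,0,0,0.48,0,-1,-17.5,0,0,0,0.6,0,-1.2,-21,0,0,0,0.72,0,-1.4,-24.5,0,0,0,0.84,0,-1.6,-28,0,0,0,0.96,0,-1.8,-31.5,0,0,0,1.08,0,-2,-35,0,0,0,1.2,0,-2.2,-38.5,0,0,0,1.32,0,-2.4,-41.1,0,0,0,1.44])

```text
time_s: 37.82
ee_pos: [0.555, -0.3555, 0.1369]
eef_rot: [-3.14, -0.005, 1.503]
force: [-0.1, 0.1, -0.4]
grip_width: 0.047
```

carry_out(commands=[0,0.1,0.25,-1,-0.005,-0.001,0.12,0,0.1,0.25,-3,-0.005,-0.001,0.12,0,0.1,0.25,-6,-0.005,-0.001,0.12,0,0.1,0.25,-9,-0.005,-0.001,0.12,0,0.1,0.25,-12.2,-0.005,-0.001,0.12,0,0.1,0.25,-12.2,-0.005,-0.001,0.12,0,0.1,0.25,-12.2,-0.005,-0.001,0.12,0.6,0.1,0.25,-12.2,-0.005,-0.001,0.12,0.6,0.1,0.25,-12.2,-0.005,-0.001,0.12,0.6,0.1,0.25,-12.2,-0.005,-0.001,0.12,0.6,0.1,0.25,-12.2,-0.005,-0.001,0.12,0.6,0.1,0.25,-12.2,-0.005,-0.001,0.12], force=6)

```text
time_s: 38.82
ee_pos: [0.5565, -0.3533, 0.0162]
eef_rot: [3.141, 0.002, 1.623]
force: [-1.6, 0.6, 7.1]
grip_width: 0.023
```

carry_out(commands=[0.6,0,0,0,0,0,0,0,0,0,0,0,0,0,0,0,0,0,0,0,0,0,0,0,0,0,0,0,0,0,0,0,0,0,-0.12,0,0,0,0,0,0,-0.24,0,0,0,0,0,0,-0.36,0,0,0,0,0,0,-0.48,0,0,0,0,0,0,-0.6,0,0,0,0,0,0,-0.72,0,0,0,0,0,0,-0.84,0,0,0,0,0,0,-0.96])

```text
time_s: 39.82
ee_pos: [0.5565, -0.3532, 0.016]
eef_rot: [3.141, 0.002, 0.657]
force: [-1.3, 0.6, -1.5]
grip_width: 0.0472
```

carry_out(commands=[0,0,0,0,0,0,-0.12,0,0,0,0,0,0,-0.24,0,0,0,0,0,0,-0.36,0,0,0,0,0,0,-0.48,0,0,0,0,0,0,-0.6,0,0,0,0,0,0,-0.6,0.6,0,0,0,0,0,-0.6,0.6,0,0,0,0,0,-0.6,0.6,0,0,0,0,0,-0.6,0.6,0,0,0,0,0,-0.6,0.6,0,0,0,0,0,-0.6,0.6,0,0,0,0,0,-0.6])

```text
time_s: 40.82
ee_pos: [0.5564, -0.3532, 0.016]
eef_rot: [3.141, 0.002, 0.058]
force: [0.6, -0.5, -0.0]
grip_width: 0.0229
```

carry_out(commands=[0.3,0,0,0,0,0,0,0.3,0,0,0,0,0,0,0.3,0,0,0,0,0,0,0.3,0,0,1.2,0,0,0,0.3,0,0,2.4,0,0,0,0.3,0,0,2.4,0,0,0,0.3,0,0,2.4,0,0,0,1,0,0,2.4,0,0,0,1,0,0,2.4,0,0,0,1,0,0,2.4,0,0,0,1,0,0,2.4,0,0,0,1,0,0,2.4,0,0,0], force=12)

```text
time_s: 41.82
ee_pos: [0.5563, -0.3531, 0.0397]
eef_rot: [-3.142, 0.002, 0.058]
force: [0.1, -0.2, -0.4]
grip_width: 0.0232
```

carry_out(commands=[1,0,0,3,0,0,0,1,0,0,7,0,0,0,1,0,0,10,0,0,0,1,0.3,4,10,0,0,0,1,0.6,8,10,0,0,0,1,1,12,10,0,0,0,1,1.3,16,10,0,0,0,1,1.7,20,10,0,0,0,1,2,24,10,0,0,0,1,2.4,27.5,10,0,0,0,1,2.7,30.5,10,0,0,0,1,2.77,32.7,10,0,0,0])

```text
time_s: 42.82
ee_pos: [0.584, -0.0234, 0.1397]
eef_rot: [-3.141, 0.002, 0.06]
force: [0.1, -0.9, -0.5]
grip_width: 0.0229
```

carry_out(commands=[1,0,-0.26,0,0,0,-0.002,1,0,-0.26,-1,0,0,-0.002,1,0,-0.26,-3,0,0,-0.002,1,0,-0.26,-5,0,0,-0.002,1,0,-0.26,-5.8,0,0,-0.002,1,0,-0.26,-5.8,0,0,-0.002,1,0,-0.26,-5.8,0,0,-0.002])

```text
time_s: 43.4
ee_pos: [0.5841, -0.0268, 0.0817]
eef_rot: [-3.141, 0.003, 0.057]
force: [-0.0, -0.3, 0.8]
grip_width: 0.0225
```

carry_out(commands=[1,-0.01,0.08,0,0,0,0,1,-0.01,0.08,-0.3,0,0,0,1,-0.01,0.08,-0.6,0,0,0,1,-0.01,0.08,-0.8,0,0,0,1,-0.01,0.08,-1.0,0,0,0,1,-0.01,0.08,-1.2,0,0,0,1,-0.01,0.08,-1.4,0,0,0,1,-0.01,0.08,-1.6,0,0,0,1,-0.01,0.08,-1.8,0,0,0,1,-0.01,0.08,-2.0,0,0,0,1,-0.01,0.08,-2.0,0,0,0])

```text
time_s: 44.32
ee_pos: [0.5838, -0.026, 0.0612]
eef_rot: [-3.141, 0.003, 0.057]
force: [-0.0, 0.6, -0.0]
grip_width: 0.0228
```

carry_out(commands=[1,0,0,-0.3,0,0,0,1,0,0,-0.6,0,0,0,1,0,0,-0.9,0,0,0,1,0,0,-1.1,0,0,0,1,0,0,-1.25,0,0,0,1,0,0,-1.35,0,0,0,1,0,0,-1.45,0,0,0,1,0,0,-1.5,0,0,0,1,0,0,-1.5,0,0,0])

```text
time_s: 45.07
ee_pos: [0.5839, -0.0259, 0.0466]
eef_rot: [-3.141, 0.003, 0.057]
force: [-2.3, 0.5, 3.9]
grip_width: 0.023
```

Seated; release and retreat, then check everything.

carry_out(commands=[0.2,0,0,0,0,0,0,0.2,0,0,0,0,0,0,0.2,0,0,0,0,0,0,0.2,0,0,0,0,0,0,0.2,0,0,2,0,0,0,0.2,0,0,5,0,0,0,0.2,0,0,9,0,0,0,0,0,0,10,0,0,0,0,-4,0,12,0,0,0,0,-8,0,12,0,0,0,0,-12,0,13,0,0,0,0,-16,0,14,0,0,0])

```text
time_s: 46.07
ee_pos: [0.4219, -0.0258, 0.186]
eef_rot: [-3.141, 0.004, 0.057]
force: [0.2, 0.2, 1.7]
grip_width: 0.0468
```

carry_out(commands=[0,-4,0,1,0,0,0,0,-7,0,2,0,0,0,0,-9,0,3,0,0,0,0,-9,0,3,0,0,0,0,-9,0,3,0,0,0,0,-9,0,3,0,0,0])

```text
time_s: 46.57
ee_pos: [0.3325, -0.0259, 0.2159]
eef_rot: [-3.141, 0.003, 0.057]
force: [-0.2, 1.0, 0.6]
grip_width: 0.0474
```

```bash
python3 - <<'E'
from h import *
o=ctrl.get_obs(); print(o['ee_pos'],o['time_s'])
pics=[]
for cam in('top','scene'):
    p,d=shot(cam,cam+'7.png'); P=cloud(cam,d); ex=above(cam,d,.095,3)
    print(cam,'bar',*[np.round(x,4) for x in fit(cam,p,'lock_bar',(.6765,.0266,.058),.038,excl=ex,pad=0)])
    for b in((.5865,-.0683),(.5839,-.0259),(.579,.0579)):
        m=np.hypot(P[...,0]-b[0],P[...,1]-b[1])<.014; print('vial top z',np.nanpercentile(P[m][:,2],[80,90,97]).round(4))
    for n in('tape','red_screwdriver'):
        r=nets.silhouettes(cam,n)[:1]; print(n,[np.round(k['extent']) for k in r])
    x0,y0=map(int,proj(cam,(.63,.02,.04))); pics.append(cv2.resize(p[y0-50:y0+50,x0-60:x0+60],(396,330),interpolation=3))
cv2.imwrite('pics/j.png',np.hstack(pics))
E
```

```text
[ 0.33245596 -0.02587935  0.21592559] 46.5667
top bar [0.675  0.0276 0.057 ] 0.9378
vial top z [0.0782 0.0801 0.083 ]
vial top z [0.0762 0.0791 0.0831]
vial top z [0.0775 0.0795 0.0854]
tape [array([244., 184., 308., 228.])]
red_screwdriver [array([341., 173., 370., 182.])]
scene bar [0.6743 0.0252 0.0498] 0.8924
vial top z [0.0724 0.0753 0.0771]
vial top z [0.0733 0.0755 0.0769]
vial top z [0.0724 0.0756 0.0777]
tape [array([283., 170., 298., 180.])]
red_screwdriver [array([374., 244., 423., 290.])]
```

View pics/j.png

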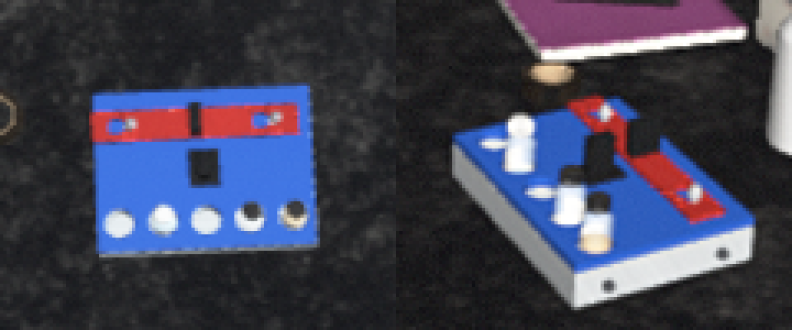

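```bash
python3 -c "
from station import ticket
print(ticket.hand_in())"
```

```text
the job is handed in; nothing more can be done
None
```

The job is done and handed in at about 47 s of the 210 s. The guide plate is flush over both pins. The lock bar is slid home, and all three vials (only three were present) stand in bores 0, 1 and 3.

**Plate:** it went down over the pins until the tool reached the seated height with light contact. The pictures showed it aligned with the block.

**Bar:** it moved 14.4 mm along its own +y and then met the end stop at about 5 N. The last pictures show both pins at the slot ends, and the bar in the same place after the vials went in.

**Vials:** each was lowered to the depth that puts its base on the bore bottom, where I felt 3–4 N. Vial tops read roughly 75–80 mm from the two cameras against 78 mm expected.

**Bystanders:** the arm never went near the tape roll or screwdriver. The scene camera finds both where they were at the start.

**Disagreements:**
- The scene and top cameras differ by 1–3 mm in position.
- The scene fit of the locked bar was poorer (0.89 correlation, yaw about 0.4° off).
- The last top-camera search for the tape mistook the block for it.
- For those placings I relied on contact forces and tool readings.

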